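# Screw the herb sprayer's head onto its seal, aimed at the square pot, and open the valve

## Robot

A 6-joint arm with a two-finger parallel gripper is mounted at the origin on the work surface. World frame = base frame: x ahead of the robot, y to its left, z up, the work surface at z = 0. Lengths are in m, angles in degrees, forces in N, time in s.
With the tool pointing down it reaches from about 0.3 to 0.75 m from the base axis. Payload 8.5 kg.
Tool frame: the origin (TCP) lies midway between the tips of the shut fingers; the grasp point (between the pads) lies 19 mm behind it; z points along the fingers, y is the line along which they close (so a half turn about z gives the same grasp; the last joint's range is limited). The gripper opens to 88 mm and grips with 3 to 60 N. Pads are 18 mm wide; open, the fingers measure 123 mm over their backs; the gripper's body (75 mm by 187 mm) begins 45 mm behind the grasp point.
Start: joints at [62.951, 21.807, 74.336, -0, 83.858, -12.336], TCP at [0.14, 0.532, 0.239] pointing down, gripper open.
Joint ranges: [-178.18, 178.18], [-50.72, 133.34], [12.68, 142.11], [-81.47, 261.47], [9.98, 163.14], [-165.26, 165.26]. Speed limits (degrees/s): [136.94, 136.94, 180, 180, 180, 180].

## Interface

Orientations are given as [roll, pitch, yaw] about the fixed x, y, z axes, in that order (R = Rz(yaw) Ry(pitch) Rx(roll)).
In Python, from station import robot, viewer, order gives the robot as it stands. The module is installed in compiled form; this text tells all that it offers.
- The arm moves only by the shell command python3 -m creep 'ROWS' [FORCE]. ROWS is JSON, a list of rows, each an object of numbers: "gripper": the opening, from 0 (shut) to 1 (fully open); "dx", "dy", "dz": the shift along the world's x, y, z in mm; "wx", "wy", "wz": the turn, a rotation vector about the world's x, y, z in rad. In form: [{"gripper": .., "dx": .., "dy": .., "dz": .., "wx": .., "wy": .., "wz": ..}, ...]. A call has 1 to 20 rows; each row is the pose to reach, as a shift and turn from the pose commanded when the call began; what a row does not reach only later rows make up. A row lasts 1/10 s, in which the tool goes at most 50 mm and 8.59 degrees, less where a joint would pass 70% of its speed; a pose out of reach is approached as far as the arm can. A call with a gripper value outside its range is refused whole. The fingers move at their own pace and stop on an object; FORCE is the grip in N (left out, the last holds). Time passes only in rows, so rows that repeat a pose let the fingers close. It gives the time, the measured TCP pose, the force, the opening and the grip force at its end, in the units of the state.
- robot.sense(): the state, without advancing time (a new reading comes with each control period).
- viewer.camera(name): name is "scene" or "side" or "wrist"; returns the picture (400x640x3 uint8, red, green, blue); there is no depth.
- viewer.camera_params(name): a dict with "intrinsics" (3x3 intrinsics, pixels), "R" (3x3) and "t" (3): a world point X has camera coordinates R X + t; the wrist camera has in their place "tool_from_camera" (4x4, takes a point from camera to tool coordinates, whose origin is the TCP and whose axes are the flange's). Camera axes: x right, y down, z forward; pixel columns grow to the right and rows downward; lengths in m; the calibration is good to about 2 mm. A picture is of the moment at which its call begins: read the wrist's pose just before it. camera_params takes no time and is no camera call.
- order.sign_off(): hands the job in; it is judged then, once.
The state is a dict: "clock": time; "joint_pos": joint angles; "qd": joint speeds; "effort": joint torques, N m; "eef_pos": TCP position; "orientation": TCP orientation; "ft_force": force on the tool from outside, world axes, zero at the start; "torque": the same for the moment, N m; "width": finger opening in m; "gripper_force": force on a finger pad.
Only numpy, scipy, OpenCV 4.12 (cv2) and the standard library are available. Lean on these libraries where they do the work, as an engineer would, in place of code of your own. Each camera call takes 0.05 s, during which the arm holds its last target. There are 200 camera calls.

## Task

The head of the little spray stand on the herb bench is loose on its thread. Turn it clockwise (seen from above) by its round cap until you feel it bearing on the seal hidden inside, turning ever stiffer, and from there carry on, by no more than about one further turn, to where its spray face looks straight at the middle of the square pot; there is no hard stop, and the riser under it must not be bent. Let go of the head, and only then swing the handle of the brass supply valve fully open, in line with its pipe. Leave the pots, the saucer, the trowel and the dibber where they are.

Things in the scene. Friction and masses are not known exactly. Their poses are not given: they have to be found in the camera images.
- head: grey plastic spray head on the upright riser. Round skirt 60 mm across, 36 mm tall; above it a round ribbed cap to grip at any yaw, 56 mm across, 32 mm tall (top 68 mm above the origin). A nose with the spray face sticks out of the skirt, all lower than 26 mm above the origin. Origin: on the screw axis at the skirt's underside, about 84 mm up at the start; x points out of the spray face, z up
- spray_face (a point): middle of the flat spray face (40 mm wide, 24 mm tall, five dark slots), 56 mm out along the head's x, 14 mm above the head's origin. If it comes to look at the pot less than a tenth of a turn after the head first touches the seal, it is not yet tight: go round once more. Beyond 1.25 turns after the touch it is overtightened
- cap_grip (a point): point on the screw axis in the ribbed cap, 54 mm above the head's origin, 14 mm below the cap's top, 18 mm above the skirt's top. Turned clockwise from above the head sinks 8 mm per turn. The dry thread drags with 0.20 N m; once on the hidden seal the torque to turn it on rises steadily by 0.022 N m per further rad. It stays where it is left
- riser: slim grey threaded riser pipe, 25 mm across, that carries the head and, unseen inside the head, the rubber seal; how far the head starts above the seal differs each time, within a turn. Springy: some 6 N sideways at the cap leans it 1 degree; it must never lean over 3.5 degrees. Origin on its axis, 18 mm above the table; z along it
- stand: round black foot of the spray stand, 110 mm in diameter, 18 mm tall, fixed to the table; a short brass stub sticks out of one side. Origin: centre of its underside
- square_pot: the only square pot: orange, 80 mm square (92 mm at the rim), 92 mm tall, with a herb; it stands loose in one of three places. Origin: centre of its underside, which is what the spray face must look at seen from above
- valve (a joint): quarter-turn handle of the brass supply valve: 0 = shut, handle square across the pipe; 1.571 = fully open, handle in line with the pipe (a stop). It grows clockwise seen from above, drags with 0.10 N m and stays where left; it starts between 0 and 0.2
- valve_tip (a point): point on the black valve handle, mid height, 75 mm out from its spindle. The handle is a level bar 10 mm wide and 16 mm high, from the spindle to 90 mm out; its underside is 62 mm above the table, well clear of the pipe (top 49 mm)
- valve_axis (a point): point on the upright spindle axis of the valve handle, at the handle's mid height (70 mm above the table). The valve is fixed to the table
- round_pot_a: round orange pot, 100 mm in diameter, 95 mm tall, with a herb; leave alone. Origin: centre of its underside
- round_pot_b: round yellow pot, 100 mm in diameter, 95 mm tall, with a herb; leave alone. Origin: centre of its underside
- saucer: small terracotta saucer, 84 mm in diameter, 16 mm tall, lying between the spray stand and the valve; leave alone. Origin: centre of its underside
- trowel: hand trowel with wooden handle, 265 mm long, lying beyond the valve; leave alone. Origin: on its underside near the middle of its length
- dibber: wooden dibber, 125 mm long, 32 mm thick, lying on the robot's side of the table; leave alone. Origin: under the middle of its length
There are look-alikes about, which are no part of the job. What is meant by the part that bears valve is not pink, and is the smaller of those in its own colour.

How it is judged (in metres and radians):
On the way, in this order (a step that is already met when the one before it is completed fails the run):
1. the head bears on its seal, not overtightened, its spray face looking at the middle of the square pot, let go, with the valve still shut (contact force between head and anything else between 6 and 140 N and contact force between head and the fingers below 0.1 N and x of square_pot in the frame of head above 0.05 m and y of square_pot in the frame of head between -0.03 and 0.03 m and value of joint valve below 0.4 rad), for 0.3 s.
2. the valve handle is fully open (value of joint valve above 1.4 rad), for 0.2 s.
At the end, for the whole second after the job is handed in: the head is at rest, pressing on its seal with 6 to 140 N (about 0.06 to 1.28 turns past the first touch); seen from above, the line straight out of its spray face passes within 30 mm of the square pot's centre; the valve handle is in line with its pipe within 10 degrees (contact force between head and anything else between 6 and 140 N and x of square_pot in the frame of head above 0.05 m and y of square_pot in the frame of head between -0.03 and 0.03 m and value of joint valve above 1.4 rad and angular speed of head below 0.05 rad/s).
It fails at once if the riser is bent more than 3.5 degrees (angle between riser's own z axis and vertical above 0.06 rad).
It fails at once if a pot, the saucer, the trowel or the dibber is pushed more than 15 mm (distance of any of square_pot, round_pot_a, round_pot_b, saucer, trowel, dibber from where it was at the start of the episode above 0.015 m).
It also fails if it takes over 72 s, if anything falls off the work surface, if the arm or the gripper's body presses on something with over 40 N, if the wrist force passes 120 N, or if a joint passes its speed limit or range.

## Working session

There is one attempt and no reset: what is moved stays moved. The work goes in short steps, Python scripts to look and compute and a shell command to move; the robot and the scene stay as the last step left them, time stands still between calls to the robot, and variables do not carry over. Pictures are saved under pics/ and viewed, at most 10 in all, crops included, and the job is handed in when it is done.

```bash
mkdir -p pics; python3 - <<'E'
from station import robot, viewer
import cv2
print(robot.sense())
for n in ("scene","side"):
    im=viewer.camera(n); cv2.imwrite(f"pics/{n}0.png",im[:,:,::-1])
    p=viewer.camera_params(n); print(n,{k:v.tolist() if hasattr(v,'tolist') else v for k,v in p.items()})
p=viewer.camera_params("wrist");print(p)
E
```

```text
{'clock': 0.0, 'joint_pos': array([ 6.29511414e+01,  2.18403413e+01,  7.43862842e+01, -8.64204351e-04,
        8.38580316e+01, -1.23355310e+01]), 'qd': array([ 0.10595022,  0.04624081, -0.09353036, -0.01311231, -0.02051578,
       -0.03603786]), 'effort': array([ 3.12307611e-04, -4.37932134e+01, -2.24553806e+01,  7.13932165e-02,
        3.52577493e-02, -1.21333887e-04]), 'eef_pos': array([0.13955744, 0.53169587, 0.23813485]), 'orientation': array([-1.79917114e+02, -1.72465494e-02,  1.65286753e+02]), 'ft_force': array([-0.68581638,  0.93051329, -0.57822373]), 'torque': array([-0.01004762,  0.02344425, -0.00031439]), 'gripper_force': 0.0, 'width': 0.0879439761628683}
scene {'intrinsics': [[463.59583833095473, 0.0, 327.2971739126702], [0.0, 463.59583833095473, 204.54415861161692], [0.0, 0.0, 1.0]], 'R': [[0.2148617027371649, 0.9766036845755863, 0.008927035917653562], [0.6284227225105082, -0.13125021827163938, -0.7667191546036449], [-0.7476090760078873, 0.17034853529465965, -0.6419205916572526]], 't': [-0.02845760994618168, -0.1976648100321973, 1.7340062172444566]}
side {'intrinsics': [[
[... 213 characters left out ...]
405361577454, -0.7088073474699665], [0.14209826761389557, 0.694427123568214, -0.7053928355135924]], 't': [-0.4760946306664047, 0.10651277727818227, 1.2067528552157991]}
{'intrinsics': array([[325.53233375,   0.        , 326.49729197],
       [  0.        , 325.53233375, 199.13195537],
       [  0.        ,   0.        ,   1.        ]]), 'tool_from_camera': array([[ 6.91016852e-04, -9.49950401e-01, -3.12399997e-01,
         8.04475854e-02],
       [ 9.99998913e-01,  2.49488272e-04,  1.45331185e-03,
         1.65180655e-03],
       [-1.30263404e-03, -3.12400662e-01,  9.49949541e-01,
        -1.45838971e-01],
       [ 0.00000000e+00,  0.00000000e+00,  0.00000000e+00,
         1.00000000e+00]])}
```

View pics/scene0.png

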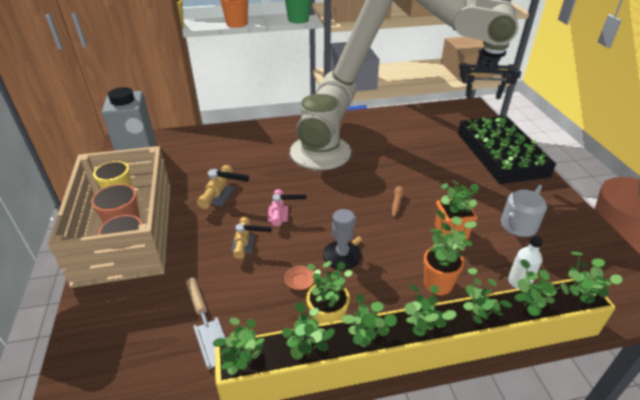

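View pics/side0.png

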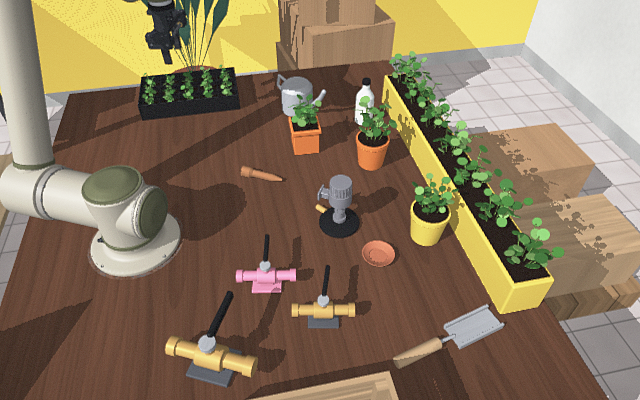

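Scene: three valves. Pink at side (266,275), large brass at (210,352), small brass at (324,308). The small brass one, scene (243,238), fits "not pink, smaller of its colour". The head is at side (340,195), the square pot at (305,135) and the saucer at (378,253). An enlarged crop comes next to confirm.

```bash
python3 - <<'E'
import cv2, numpy as np
s=cv2.imread("pics/side0.png"); c=cv2.imread("pics/scene0.png")
def t(im,x,y): 
    o=cv2.resize(im[y:y+75,x:x+100],(400,300),interpolation=cv2.INTER_CUBIC)
    for k in range(0,100,20): cv2.putText(o,str(x+k),(k*4,8),0,.3,(255,255,255)); cv2.line(o,(k*4,10),(k*4,14),(255,255,255))
    for k in range(15,75,15): cv2.putText(o,str(y+k),(0,k*4+3),0,.3,(255,255,255))
    return o
cv2.imwrite("pics/c1.png",np.vstack([np.hstack([t(s,290,168),t(s,275,257)]),np.hstack([t(s,260,85),t(c,300,200)])]))
cv2.imwrite("pics/c2.png",np.hstack([t(c,210,205),t(c,415,175)]))
E
```

```text
(no output)
```

View pics/c1.png

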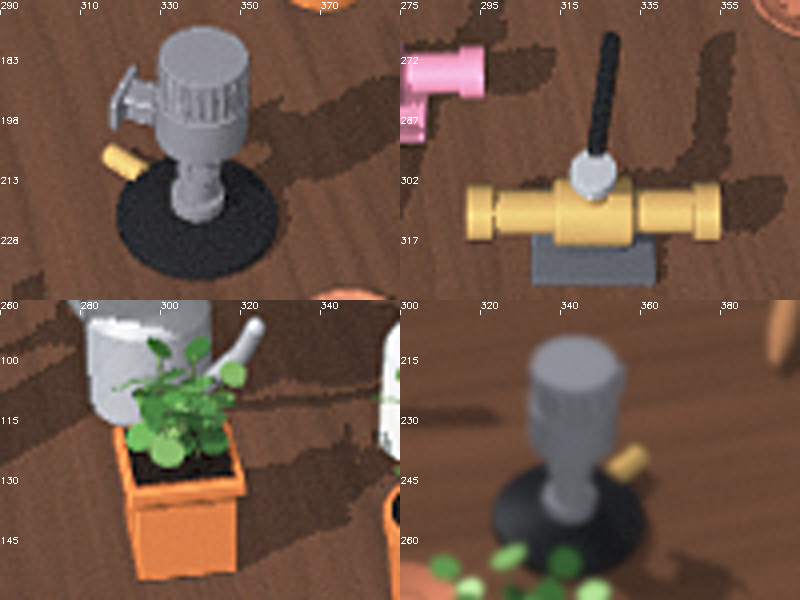

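View pics/c2.png

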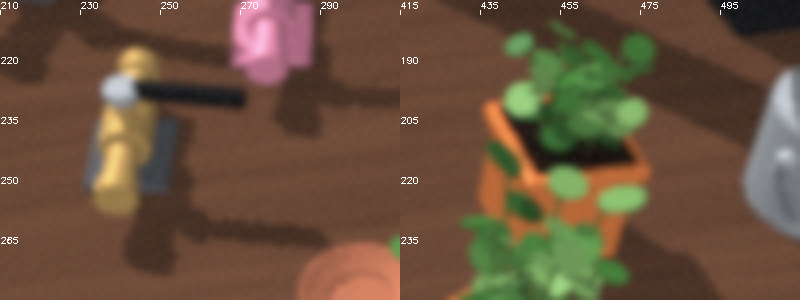

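Confirmed: the small brass valve is at side (324,308), with its handle pointing away from the side camera to (328,266). The nose points to image left in the side view, face at (320.5,192).

```bash
cat > h.py <<'E'
import numpy as np
from station import robot, viewer
def ray(n,u,v,z):
    p=viewer.camera_params(n);K=np.array(p['intrinsics']);R=np.array(p['R']);t=np.array(p['t'])
    C=-R.T@t; d=R.T@np.linalg.inv(K)@[u,v,1]; return C+d*(z-C[2])/d[2]
def tri(*obs):
    A=[];b=[]
    for n,u,v in obs:
        p=viewer.camera_params(n);P=np.array(p['intrinsics'])@np.c_[p['R'],p['t']]
        for q,k in ((u,0),(v,1)): r=q*P[2]-P[k];A.append(r[:3]);b.append(-r[3])
    return np.linalg.lstsq(np.array(A),np.array(b),rcond=None)[0]
E
python3 - <<'E'
from h import *
np.set_printoptions(precision=4,suppress=True)
print("cap top z.152",ray("side",340.75,182.2,.152),ray("scene",343.75,215.8,.152),tri(("side",340.75,182.2),("scene",343.75,215.8)))
print("foot",ray("side",339.5,220.5,.018),ray("scene",342.3,253,.018))
print("face",ray("side",320.5,192.2,.098))
print("hub",tri(("side",323.75,299),("scene",240,227)),ray("side",323.75,299,.08))
print("tip",tri(("side",328,265.8),("scene",271,229.5)),ray("side",328,265.8,.074),ray("scene",271,229.5,.074))
print("pipe ends",ray("side",294.5,310,.037),ray("side",452-275+275-0 if 0 else 452,310,.037), ray("side",452.0-0,310,.037) if 0 else ray("side",275+307/4,310,.037))
for u,v in((292.5,135),(320.75,132.5),(288.75,116.5)):print("rim",ray("side",u,v,.092))
for u,v in((294.75,154.75),(319,152.75)):print("base",ray("side",u,v,0))
for u,v in ((435+2,175+105/4),(415+135/4,175+178/4),(415+248/4,175+168/4)):print("rim sc",ray("scene",u,v,.092))
print("saucer",ray("side",378,253,.01),"dib",ray("side",262,174,.02),"pink",ray("side",266,262,.07),"potb",ray("side",430,208,.095),"pot a",ray("side",373,139,.095))
print("pinktip",ray("side",266,237,.07),"hub",ray("side",265,266,.07))
E
```

```text
cap top z.152 [ 0.5357 -0.0506  0.152 ] [ 0.5378 -0.046   0.152 ] [ 0.5362 -0.0463  0.1494]
foot [ 0.5352 -0.0566  0.018 ] [ 0.5441 -0.0474  0.018 ]
face [ 0.4908 -0.0203  0.098 ]
hub [ 0.4339 -0.3198  0.0696] [ 0.4325 -0.3267  0.08  ]
tip [ 0.4626 -0.2353  0.0702] [ 0.4619 -0.2381  0.074 ] [ 0.4668 -0.2356  0.074 ]
pipe ends [ 0.3694 -0.3139  0.037 ] [ 0.7098 -0.3856  0.037 ] [ 0.4932 -0.34    0.037 ]
rim [0.4616 0.2455 0.092 ]
rim [0.5471 0.24   0.092 ]
rim [0.4661 0.3431 0.092 ]
base [0.4681 0.264  0.    ]
base [0.5454 0.2578 0.    ]
rim sc [0.4652 0.2582 0.092 ]
rim sc [0.5481 0.2589 0.092 ]
rim sc [0.5546 0.3423 0.092 ]
saucer [ 0.606  -0.1782  0.01  ] dib [0.3543 0.1713 0.02  ] pink [ 0.3239 -0.1947  0.07  ] potb [ 0.749  -0.1306  0.095 ] pot a [0.6907 0.1725 0.095 ]
pinktip [ 0.3336 -0.1187  0.07  ] hub [ 0.3202 -0.2057  0.07  ]
```

```bash
python3 -m creep '[{"gripper":1,"dx":20,"dy":-30,"dz":30,"wz":0.1},{"gripper":1,"dx":50,"dy":-70,"dz":30,"wz":0.2},{"gripper":1,"dx":75,"dy":-110,"dz":30,"wz":0.3},{"gripper":1,"dx":100,"dy":-150,"dz":30,"wz":0.4},{"gripper":1,"dx":125,"dy":-185,"dz":30,"wz":0.5},{"gripper":1,"dx":150,"dy":-220,"dz":30,"wz":0.6},{"gripper":1,"dx":175,"dy":-257,"dz":30,"wz":0.7},{"gripper":1,"dx":200,"dy":-295,"dz":30,"wz":0.8},{"gripper":1,"dx":225,"dy":-330,"dz":30,"wz":0.9},{"gripper":1,"dx":250,"dy":-366,"dz":30,"wz":1.0},{"gripper":1,"dx":275,"dy":-403,"dz":30,"wz":1.1},{"gripper":1,"dx":300,"dy":-440,"dz":30,"wz":1.2},{"gripper":1,"dx":325,"dy":-476,"dz":30,"wz":1.22},{"gripper":1,"dx":350,"dy":-513,"dz":30,"wz":1.22},{"gripper":1,"dx":375,"dy":-550,"dz":30,"wz":1.22},{"gripper":1,"dx":396,"dy":-580,"dz":20,"wz":1.22},{"gripper":1,"dx":396,"dy":-580,"dz":20,"wz":1.22},{"gripper":1,"dx":396,"dy":-580,"dz":20,"wz":1.22},{"gripper":1,"dx":396,"dy":-580,"dz":20,"wz":1.22}]' 30
python3 - <<'E'
from h import *
import cv2
s=robot.sense();print(s['joint_pos'],s['eef_pos'],s['orientation'],s['ft_force'],s['torque'])
im=viewer.camera("wrist");cv2.imwrite("pics/w1.png",im[:,:,::-1])
E
```

```text
[ 6.29499270e+01  2.18355269e+01  7.43767369e+01 -3.72235166e-04
  8.38597086e+01 -1.23352109e+01] [0.13958894 0.53173722 0.23823617] [-1.79929610e+02 -1.50140194e-02  1.65285169e+02] [ 0.17571423 -0.07357851 -0.17130659] [ 0.03094406  0.00146566 -0.03427235]$[0]: bad value
```

View pics/w1.png

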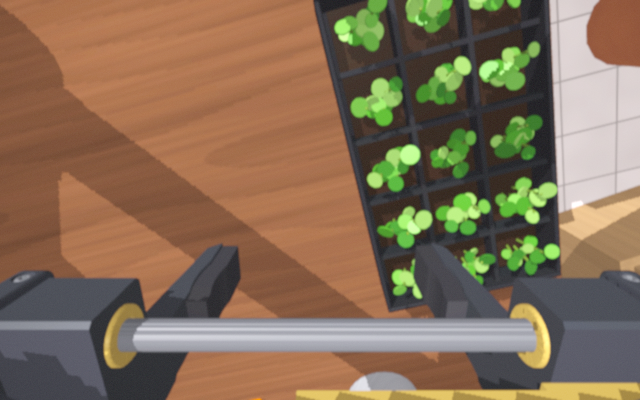

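The wrist view shows only the seedling tray: the call was refused, most likely because every key has to be given. I'll resend with complete rows.

```bash
python3 -m creep '[{"gripper":1,"dx":20,"dy":-30,"dz":30,"wx":0,"wy":0,"wz":0.1},{"gripper":1,"dx":50,"dy":-70,"dz":30,"wx":0,"wy":0,"wz":0.2},{"gripper":1,"dx":75,"dy":-110,"dz":30,"wx":0,"wy":0,"wz":0.3},{"gripper":1,"dx":100,"dy":-150,"dz":30,"wx":0,"wy":0,"wz":0.4},{"gripper":1,"dx":125,"dy":-185,"dz":30,"wx":0,"wy":0,"wz":0.5},{"gripper":1,"dx":150,"dy":-220,"dz":30,"wx":0,"wy":0,"wz":0.6},{"gripper":1,"dx":175,"dy":-257,"dz":30,"wx":0,"wy":0,"wz":0.7},{"gripper":1,"dx":200,"dy":-295,"dz":30,"wx":0,"wy":0,"wz":0.8},{"gripper":1,"dx":225,"dy":-330,"dz":30,"wx":0,"wy":0,"wz":0.9},{"gripper":1,"dx":250,"dy":-366,"dz":30,"wx":0,"wy":0,"wz":1.0},{"gripper":1,"dx":275,"dy":-403,"dz":30,"wx":0,"wy":0,"wz":1.1},{"gripper":1,"dx":300,"dy":-440,"dz":30,"wx":0,"wy":0,"wz":1.2},{"gripper":1,"dx":325,"dy":-476,"dz":30,"wx":0,"wy":0,"wz":1.22},{"gripper":1,"dx":350,"dy":-513,"dz":30,"wx":0,"wy":0,"wz":1.22},{"gripper":1,"dx":375,"dy":-550,"dz":30,"wx":0,"wy":0,"wz":1.22},{"gripper":1,"dx":396,"dy":-580,"dz":20,"wx":0,"wy":0,"wz":1.22},{"gripper":1,"dx":396,"dy":-580,"dz":20,"wx":0,"wy":0,"wz":1.22},{"gripper":1,"dx":396,"dy":-580,"dz":20,"wx":0,"wy":0,"wz":1.22},{"gripper":1,"dx":396,"dy":-580,"dz":20,"wx":0,"wy":0,"wz":1.22}]' 30
python3 - <<'E'
from h import *
import cv2
s=robot.sense();print(s['joint_pos'],s['eef_pos'],s['orientation'],s['ft_force'],s['torque'])
im=viewer.camera("wrist");cv2.imwrite("pics/w2.png",im[:,:,::-1])
E
```

```text
clock: 2.05
eef_pos: [0.5352, -0.0472, 0.259]
orientation: [180.0, 0.0, -124.8]
ft_force: [-0.0, 0.1, 0.6]
width: 0.088
gripper_force: 0.0
[-1.76737468e+01  1.97274684e+01  7.41674431e+01  9.85848490e-03
  8.61077074e+01 -1.62908378e+02] [ 0.53521821 -0.04717404  0.25901219] [ 1.79994606e+02  8.63163131e-03 -1.24766039e+02] [-0.01418689  0.08548309  0.56384721] [0.07587774 0.05657356 0.02134981]
```

View pics/w2.png

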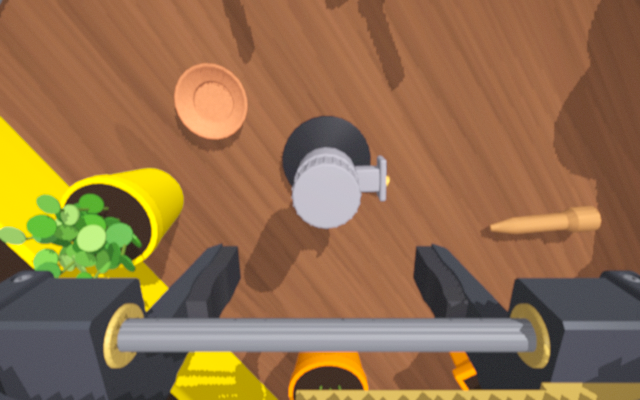

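```bash
cat >> h.py <<'E'
from scipy.spatial.transform import Rotation as Ro
def wray(s,u,v,z):
    p=viewer.camera_params("wrist");T=p['tool_from_camera'];Rt=Ro.from_euler('xyz',s['orientation'],degrees=True).as_matrix()
    C=Rt@T[:3,3]+s['eef_pos']; d=Rt@T[:3,:3]@np.linalg.inv(p['intrinsics'])@[u,v,1]; return C+d*(z-C[2])/d[2]
E
python3 - <<'E'
from h import *
s=robot.sense()
c=wray(s,326.5,193.5,.152);f=wray(s,382,179,.098);print(c,f)
print("foot",wray(s,326.5,158,.018))
for a,b in(((381,158),(383,200)),):
  print(wray(s,*a,.110),wray(s,*b,.110))
for x,n in((f-c,'face'),):print(np.degrees(np.arctan2(x[1],x[0])),np.hypot(*x[:2]))
p=wray(s,292,193,.152),wray(s,361,194,.152);print(p)
E
```

```text
[ 0.53492309 -0.04767555  0.152     ] [ 0.49165643 -0.01522387  0.098     ]
foot [ 0.53322148 -0.05007547  0.018     ]
[ 0.48191378 -0.03648179  0.11      ] [ 0.50168987 -0.00082572  0.11      ]
143.12867533632772 0.05408433378083787
(array([ 0.55775538, -0.06400946,  0.152     ]), array([ 0.51206655, -0.03132429,  0.152     ]))
```

Wrist view: cap centre at (326,194), 1 mm from under the TCP; the face at (382,179) gives a heading of about 145°. The pot bearing is about 94.5°, so roughly 50° or 410° clockwise. I'll descend and grip with the tips just above the skirt.

```bash
python3 -m creep '[{"gripper":1,"dx":-0.3,"dy":-0.5,"dz":-40,"wx":0,"wy":0,"wz":0},{"gripper":1,"dx":-0.3,"dy":-0.5,"dz":-80,"wx":0,"wy":0,"wz":0},{"gripper":1,"dx":-0.3,"dy":-0.5,"dz":-110,"wx":0,"wy":0,"wz":0},{"gripper":1,"dx":-0.3,"dy":-0.5,"dz":-125,"wx":0,"wy":0,"wz":0},{"gripper":1,"dx":-0.3,"dy":-0.5,"dz":-135,"wx":0,"wy":0,"wz":0},{"gripper":1,"dx":-0.3,"dy":-0.5,"dz":-135,"wx":0,"wy":0,"wz":0}]' 20
python3 -m creep '[{"gripper":0.68,"dx":0,"dy":0,"dz":0,"wx":0,"wy":0,"wz":0},{"gripper":0.66,"dx":0,"dy":0,"dz":0,"wx":0,"wy":0,"wz":0},{"gripper":0.64,"dx":0,"dy":0,"dz":0,"wx":0,"wy":0,"wz":0},{"gripper":0.6,"dx":0,"dy":0,"dz":0,"wx":0,"wy":0,"wz":0},{"gripper":0.6,"dx":0,"dy":0,"dz":0,"wx":0,"wy":0,"wz":0},{"gripper":0.6,"dx":0,"dy":0,"dz":0,"wx":0,"wy":0,"wz":0}]' 20
python3 -c "
from h import *
s=robot.sense();print(s['ft_force'],s['torque'],s['width'])"
```

```text
clock: 2.7
eef_pos: [0.5349, -0.0478, 0.1234]
orientation: [179.9, -0.0, -124.8]
ft_force: [0.1, 0.1, 0.5]
width: 0.0881
gripper_force: 0.0
clock: 3.3
eef_pos: [0.5354, -0.0485, 0.1241]
orientation: [-180.0, 0.0, -124.8]
ft_force: [-1.9, 0.2, 4.1]
width: 0.0556
gripper_force: 20.0
[-1.86345028  0.24549789  4.10585174] [0.20416173 0.28454362 0.03452792] 0.05564499339619751
```

```bash
python3 -m creep '[{"gripper":0.6,"dx":0,"dy":0,"dz":-0.1,"wx":0,"wy":0,"wz":-0.08},{"gripper":0.6,"dx":0,"dy":0,"dz":-0.2,"wx":0,"wy":0,"wz":-0.16},{"gripper":0.6,"dx":0,"dy":0,"dz":-0.3,"wx":0,"wy":0,"wz":-0.24},{"gripper":0.6,"dx":0,"dy":0,"dz":-0.4,"wx":0,"wy":0,"wz":-0.32},{"gripper":0.6,"dx":0,"dy":0,"dz":-0.5,"wx":0,"wy":0,"wz":-0.4},{"gripper":0.6,"dx":0,"dy":0,"dz":-0.6,"wx":0,"wy":0,"wz":-0.48}]' 40
python3 -c "
from h import *
s=robot.sense();print(s['ft_force'],s['torque'],s['width'])"
```

```text
clock: 3.9
eef_pos: [0.5353, -0.0483, 0.1235]
orientation: [180.0, 0.0, -152.5]
ft_force: [-2.1, 1.3, 5.4]
width: 0.0554
gripper_force: 40.0
[-2.05903613  1.33819813  5.37789868] [0.39909747 0.32655582 0.22236536] 0.0554000451037427
```

```bash
S='from h import *
s=robot.sense();print(s["ft_force"],s["torque"],s["joint_pos"][5],s["orientation"][2])'
python3 -m creep '[{"gripper":0.6,"dx":0,"dy":0,"dz":-0.2,"wx":0,"wy":0,"wz":-0.08},{"gripper":0.6,"dx":0,"dy":0,"dz":-0.3,"wx":0,"wy":0,"wz":-0.16},{"gripper":0.6,"dx":0,"dy":0,"dz":-0.4,"wx":0,"wy":0,"wz":-0.24},{"gripper":0.6,"dx":0,"dy":0,"dz":-0.5,"wx":0,"wy":0,"wz":-0.32},{"gripper":0.6,"dx":0,"dy":0,"dz":-0.6,"wx":0,"wy":0,"wz":-0.4},{"gripper":0.6,"dx":0,"dy":0,"dz":-0.7,"wx":0,"wy":0,"wz":-0.48},{"gripper":0.6,"dx":0,"dy":0,"dz":-0.8,"wx":0,"wy":0,"wz":-0.56},{"gripper":0.6,"dx":0,"dy":0,"dz":-0.9,"wx":0,"wy":0,"wz":-0.64},{"gripper":0.6,"dx":0,"dy":0,"dz":-1,"wx":0,"wy":0,"wz":-0.72},{"gripper":0.6,"dx":0,"dy":0,"dz":-1.1,"wx":0,"wy":0,"wz":-0.8}]' 40
python3 -c "$S"
python3 -m creep '[{"gripper":0.6,"dx":0,"dy":0,"dz":-0.1,"wx":0,"wy":0,"wz":-0.08},{"gripper":0.6,"dx":0,"dy":0,"dz":-0.2,"wx":0,"wy":0,"wz":-0.16},{"gripper":0.6,"dx":0,"dy":0,"dz":-0.3,"wx":0,"wy":0,"wz":-0.24},{"gripper":0.6,"dx":0,"dy":0,"dz":-0.4,"wx":0,"wy":0,"wz":-0.32},{"gripper":0.6,"dx":0,"dy":0,"dz":-0.5,"wx":0,"wy":0,"wz":-0.4},{"gripper":0.6,"dx":0,"dy":0,"dz":-0.6,"wx":0,"wy":0,"wz":-0.48},{"gripper":0.6,"dx":0,"dy":0,"dz":-0.7,"wx":0,"wy":0,"wz":-0.56},{"gripper":0.6,"dx":0,"dy":0,"dz":-0.8,"wx":0,"wy":0,"wz":-0.64},{"gripper":0.6,"dx":0,"dy":0,"dz":-0.9,"wx":0,"wy":0,"wz":-0.72},{"gripper":0.6,"dx":0,"dy":0,"dz":-1,"wx":0,"wy":0,"wz":-0.8}]' 40
python3 -c "$S"
```

```text
clock: 4.9
eef_pos: [0.5353, -0.0482, 0.1225]
orientation: [180.0, 0.0, 161.7]
ft_force: [-1.7, 2.4, 5.5]
width: 0.0552
gripper_force: 40.0
[-1.68041077  2.39392288  5.45488191] [0.46150221 0.32809062 0.23003298] -89.48431210432987 161.6881749564081
clock: 5.9
eef_pos: [0.5353, -0.0481, 0.1214]
orientation: [180.0, -0.0, 115.9]
ft_force: [-1.5, 3.1, 4.8]
width: 0.0549
gripper_force: 40.0
[-1.51455609  3.08259737  4.84170909] [0.50117855 0.3827631  0.17701253] -43.64806020101684 115.85096952437716
```

```bash
S='from h import *
s=robot.sense();print(s["ft_force"],s["torque"],s["joint_pos"][5],s["orientation"][2])'
python3 -m creep '[{"gripper":0.6,"dx":0,"dy":0,"dz":-0.1,"wx":0,"wy":0,"wz":-0.08},{"gripper":0.6,"dx":0,"dy":0,"dz":-0.2,"wx":0,"wy":0,"wz":-0.16},{"gripper":0.6,"dx":0,"dy":0,"dz":-0.3,"wx":0,"wy":0,"wz":-0.24},{"gripper":0.6,"dx":0,"dy":0,"dz":-0.4,"wx":0,"wy":0,"wz":-0.32},{"gripper":0.6,"dx":0,"dy":0,"dz":-0.5,"wx":0,"wy":0,"wz":-0.4},{"gripper":0.6,"dx":0,"dy":0,"dz":-0.6,"wx":0,"wy":0,"wz":-0.48},{"gripper":0.6,"dx":0,"dy":0,"dz":-0.7,"wx":0,"wy":0,"wz":-0.56},{"gripper":0.6,"dx":0,"dy":0,"dz":-0.8,"wx":0,"wy":0,"wz":-0.64},{"gripper":0.6,"dx":0,"dy":0,"dz":-0.9,"wx":0,"wy":0,"wz":-0.72},{"gripper":0.6,"dx":0,"dy":0,"dz":-1,"wx":0,"wy":0,"wz":-0.8}]' 40
python3 -c "$S"
python3 -m creep '[{"gripper":0.6,"dx":0,"dy":0,"dz":-0.1,"wx":0,"wy":0,"wz":-0.08},{"gripper":0.6,"dx":0,"dy":0,"dz":-0.2,"wx":0,"wy":0,"wz":-0.16},{"gripper":0.6,"dx":0,"dy":0,"dz":-0.3,"wx":0,"wy":0,"wz":-0.24},{"gripper":0.6,"dx":0,"dy":0,"dz":-0.4,"wx":0,"wy":0,"wz":-0.32},{"gripper":0.6,"dx":0,"dy":0,"dz":-0.5,"wx":0,"wy":0,"wz":-0.4},{"gripper":0.6,"dx":0,"dy":0,"dz":-0.6,"wx":0,"wy":0,"wz":-0.48},{"gripper":0.6,"dx":0,"dy":0,"dz":-0.7,"wx":0,"wy":0,"wz":-0.56},{"gripper":0.6,"dx":0,"dy":0,"dz":-0.8,"wx":0,"wy":0,"wz":-0.64},{"gripper":0.6,"dx":0,"dy":0,"dz":-0.9,"wx":0,"wy":0,"wz":-0.72},{"gripper":0.6,"dx":0,"dy":0,"dz":-1,"wx":0,"wy":0,"wz":-0.8}]' 40
python3 -c "$S"
```

```text
clock: 6.9
eef_pos: [0.5353, -0.0479, 0.1204]
orientation: [-180.0, -0.1, 70.0]
ft_force: [-1.6, 3.4, 5.7]
width: 0.0549
gripper_force: 40.0
[-1.60495837  3.38332645  5.73644223] [0.71077339 0.49344553 0.23469455] 2.1850245567011735 70.0191947293222
clock: 7.9
eef_pos: [0.5356, -0.0478, 0.1196]
orientation: [-180.0, -0.1, 24.2]
ft_force: [-0.1, 4.1, 6.0]
width: 0.0553
gripper_force: 40.0
[-0.09061262  4.14316304  6.03714146] [1.11594944 0.30300546 0.30070907] 48.013471071195994 24.18446884066904
```

```bash
S='from h import *
s=robot.sense();print(s["ft_force"],s["torque"],s["joint_pos"][5],s["orientation"][2])'
python3 -m creep '[{"gripper":0.6,"dx":0,"dy":0.2,"dz":-0.1,"wx":0,"wy":0,"wz":-0.08},{"gripper":0.6,"dx":0,"dy":0.4,"dz":-0.2,"wx":0,"wy":0,"wz":-0.16},{"gripper":0.6,"dx":0,"dy":0.6,"dz":-0.3,"wx":0,"wy":0,"wz":-0.24},{"gripper":0.6,"dx":0,"dy":0.8,"dz":-0.4,"wx":0,"wy":0,"wz":-0.32},{"gripper":0.6,"dx":0,"dy":0.8,"dz":-0.5,"wx":0,"wy":0,"wz":-0.4},{"gripper":0.6,"dx":0,"dy":0.8,"dz":-0.6,"wx":0,"wy":0,"wz":-0.48},{"gripper":0.6,"dx":0,"dy":0.8,"dz":-0.7,"wx":0,"wy":0,"wz":-0.56},{"gripper":0.6,"dx":0,"dy":0.8,"dz":-0.8,"wx":0,"wy":0,"wz":-0.64},{"gripper":0.6,"dx":0,"dy":0.8,"dz":-0.9,"wx":0,"wy":0,"wz":-0.72},{"gripper":0.6,"dx":0,"dy":0.8,"dz":-1,"wx":0,"wy":0,"wz":-0.8}]' 40
python3 -c "$S"
python3 -m creep '[{"gripper":0.6,"dx":0,"dy":0,"dz":-0.1,"wx":0,"wy":0,"wz":-0.08},{"gripper":0.6,"dx":0,"dy":0,"dz":-0.2,"wx":0,"wy":0,"wz":-0.16},{"gripper":0.6,"dx":0,"dy":0,"dz":-0.3,"wx":0,"wy":0,"wz":-0.24},{"gripper":0.6,"dx":0,"dy":0,"dz":-0.4,"wx":0,"wy":0,"wz":-0.32},{"gripper":0.6,"dx":0,"dy":0,"dz":-0.5,"wx":0,"wy":0,"wz":-0.4},{"gripper":0.6,"dx":0,"dy":0,"dz":-0.6,"wx":0,"wy":0,"wz":-0.48},{"gripper":0.6,"dx":0,"dy":0,"dz":-0.7,"wx":0,"wy":0,"wz":-0.56},{"gripper":0.6,"dx":0,"dy":0,"dz":-0.8,"wx":0,"wy":0,"wz":-0.64},{"gripper":0.6,"dx":0,"dy":0,"dz":-0.9,"wx":0,"wy":0,"wz":-0.72},{"gripper":0.6,"dx":0,"dy":0,"dz":-1,"wx":0,"wy":0,"wz":-0.8}]' 40
python3 -c "$S"
```

```text
clock: 8.9
eef_pos: [0.5361, -0.0477, 0.1188]
orientation: [-180.0, -0.1, -21.6]
ft_force: [0.0, -0.1, 6.5]
width: 0.0555
gripper_force: 40.0
[ 0.01453775 -0.09597733  6.50264649] [0.38752721 0.10281601 0.44009487] 93.92104818409427 -21.63986918052343
clock: 9.9
eef_pos: [0.5359, -0.0481, 0.118]
orientation: [-179.9, -0.1, -67.5]
ft_force: [-1.3, 0.1, 7.7]
width: 0.0552
gripper_force: 40.0
[-1.26052891  0.0895409   7.69034903] [-0.00257473  0.25721393  0.60336375] 139.74522250073258 -67.45372144656147
```

```bash
python3 -m creep '[{"gripper":0.6,"dx":0,"dy":0,"dz":0,"wx":0,"wy":0,"wz":0},{"gripper":0.6,"dx":0,"dy":0,"dz":0,"wx":0,"wy":0,"wz":0}]' 40; python3 - <<'E'
from h import *
import cv2
s=robot.sense();print(s["ft_force"],s["torque"])
w=viewer.camera("wrist");a=viewer.camera("side")
o=np.hstack([cv2.resize(w[100:400,120:520],(400,300)),cv2.resize(a[150:225,290:390],(400,300),interpolation=cv2.INTER_CUBIC)])
cv2.imwrite("pics/g1.png",o[:,:,::-1])
E
```

```text
clock: 10.1
eef_pos: [0.536, -0.0481, 0.118]
orientation: [-179.9, -0.1, -67.4]
ft_force: [-0.4, -1.7, 7.9]
width: 0.0553
gripper_force: 40.0
[-0.43254452 -1.66718843  7.88145191] [ 0.00317389  0.25609969 -0.25019187]
```

View pics/g1.png

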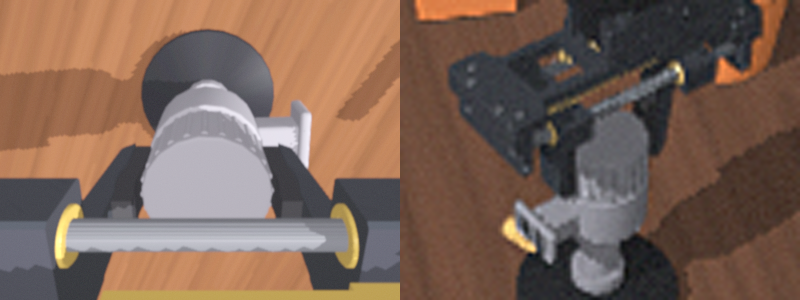

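Head turned with the grip by 303° (face now at about 202°). I'll release, rotate the gripper back half a turn and regrip.

```bash
python3 -m creep '[{"gripper":1,"dx":0,"dy":0,"dz":0,"wx":0,"wy":0,"wz":0},{"gripper":1,"dx":0,"dy":0,"dz":0.5,"wx":0,"wy":0,"wz":0},{"gripper":1,"dx":0,"dy":0,"dz":1,"wx":0,"wy":0,"wz":0},{"gripper":1,"dx":0,"dy":0,"dz":2,"wx":0,"wy":0,"wz":0},{"gripper":1,"dx":0,"dy":0,"dz":2,"wx":0,"wy":0,"wz":0.1},{"gripper":1,"dx":0,"dy":0,"dz":2,"wx":0,"wy":0,"wz":0.2},{"gripper":1,"dx":0,"dy":0,"dz":2,"wx":0,"wy":0,"wz":0.3},{"gripper":1,"dx":0,"dy":0,"dz":2,"wx":0,"wy":0,"wz":0.4},{"gripper":1,"dx":0,"dy":0,"dz":2,"wx":0,"wy":0,"wz":0.5},{"gripper":1,"dx":0,"dy":0,"dz":2,"wx":0,"wy":0,"wz":0.6},{"gripper":1,"dx":0,"dy":0,"dz":2,"wx":0,"wy":0,"wz":0.7},{"gripper":1,"dx":0,"dy":0,"dz":2,"wx":0,"wy":0,"wz":0.8},{"gripper":1,"dx":0,"dy":0,"dz":2,"wx":0,"wy":0,"wz":0.9},{"gripper":1,"dx":0,"dy":0,"dz":2,"wx":0,"wy":0,"wz":1.0},{"gripper":1,"dx":0,"dy":0,"dz":2,"wx":0,"wy":0,"wz":1.1},{"gripper":1,"dx":0,"dy":0,"dz":2,"wx":0,"wy":0,"wz":1.2},{"gripper":1,"dx":0,"dy":0,"dz":2,"wx":0,"wy":0,"wz":1.3},{"gripper":1,"dx":0,"dy":0,"dz":2,"wx":0,"wy":0,"wz":1.4},{"gripper":1,"dx":0,"dy":0,"dz":2,"wx":0,"wy":0,"wz":1.5},{"gripper":1,"dx":0,"dy":0,"dz":2,"wx":0,"wy":0,"wz":1.57}]' 40
python3 -m creep '[{"gripper":1,"dx":0,"dy":0,"dz":0,"wx":0,"wy":0,"wz":0.1},{"gripper":1,"dx":0,"dy":0,"dz":0,"wx":0,"wy":0,"wz":0.2},{"gripper":1,"dx":0,"dy":0,"dz":0,"wx":0,"wy":0,"wz":0.3},{"gripper":1,"dx":0,"dy":0,"dz":0,"wx":0,"wy":0,"wz":0.4},{"gripper":1,"dx":0,"dy":0,"dz":0,"wx":0,"wy":0,"wz":0.5},{"gripper":1,"dx":0,"dy":0,"dz":0,"wx":0,"wy":0,"wz":0.6},{"gripper":1,"dx":0,"dy":0,"dz":0,"wx":0,"wy":0,"wz":0.7},{"gripper":1,"dx":0,"dy":0,"dz":0,"wx":0,"wy":0,"wz":0.8},{"gripper":1,"dx":0,"dy":0,"dz":0,"wx":0,"wy":0,"wz":0.9},{"gripper":1,"dx":0,"dy":0,"dz":0,"wx":0,"wy":0,"wz":1.0},{"gripper":1,"dx":0,"dy":0,"dz":0,"wx":0,"wy":0,"wz":1.1},{"gripper":1,"dx":0,"dy":0,"dz":0,"wx":0,"wy":0,"wz":1.2},{"gripper":1,"dx":0,"dy":0,"dz":0,"wx":0,"wy":0,"wz":1.3},{"gripper":1,"dx":0,"dy":0,"dz":0,"wx":0,"wy":0,"wz":1.4},{"gripper":1,"dx":0,"dy":0,"dz":0,"wx":0,"wy":0,"wz":1.5},{"gripper":1,"dx":0,"dy":0,"dz":0,"wx":0,"wy":0,"wz":1.57},{"gripper":1,"dx":0,"dy":0,"dz":0,"wx":0,"wy":0,"wz":1.57}]' 40
python3 -c "
from h import *
s=robot.sense();print(s['ft_force'],s['torque'],s['joint_pos'][5])"
```

```text
clock: 12.2
eef_pos: [0.5354, -0.0477, 0.119]
orientation: [-180.0, 0.0, 22.8]
ft_force: [0.4, -0.1, 0.5]
width: 0.0882
gripper_force: 0.0
clock: 13.9
eef_pos: [0.5354, -0.0477, 0.119]
orientation: [-180.0, -0.0, 112.6]
ft_force: [0.5, -0.3, 0.2]
width: 0.0881
gripper_force: 0.0
[ 0.52390099 -0.28972961  0.15634384] [-0.06825542  0.0358443  -0.01483934] -40.332600155940135
```

```bash
python3 -m creep '[{"gripper":0.68,"dx":0,"dy":0,"dz":0,"wx":0,"wy":0,"wz":0},{"gripper":0.66,"dx":0,"dy":0,"dz":0,"wx":0,"wy":0,"wz":0},{"gripper":0.64,"dx":0,"dy":0,"dz":0,"wx":0,"wy":0,"wz":0},{"gripper":0.6,"dx":0,"dy":0,"dz":0,"wx":0,"wy":0,"wz":0},{"gripper":0.6,"dx":0,"dy":0,"dz":0,"wx":0,"wy":0,"wz":0},{"gripper":0.6,"dx":0,"dy":0,"dz":0,"wx":0,"wy":0,"wz":0}]' 40
python3 -c "
from h import *
s=robot.sense();print(s['ft_force'],s['torque'],s['joint_pos'][5])"
```

```text
clock: 14.5
eef_pos: [0.5355, -0.0477, 0.1191]
orientation: [180.0, 0.0, 112.6]
ft_force: [1.2, 0.8, 0.2]
width: 0.0554
gripper_force: 40.0
[1.20463096 0.79083608 0.15561683] [ 0.09985621 -0.16834814  0.09447142] -40.297089625087374
```

```bash
S='from h import *
s=robot.sense();print(s["ft_force"],s["torque"],s["joint_pos"][5],s["orientation"][2])'
python3 -m creep '[{"gripper":0.6,"dx":0,"dy":0,"dz":-0.1,"wx":0,"wy":0,"wz":-0.08},{"gripper":0.6,"dx":0,"dy":0,"dz":-0.2,"wx":0,"wy":0,"wz":-0.16},{"gripper":0.6,"dx":0,"dy":0,"dz":-0.3,"wx":0,"wy":0,"wz":-0.24},{"gripper":0.6,"dx":0,"dy":0,"dz":-0.4,"wx":0,"wy":0,"wz":-0.32},{"gripper":0.6,"dx":0,"dy":0,"dz":-0.5,"wx":0,"wy":0,"wz":-0.4},{"gripper":0.6,"dx":0,"dy":0,"dz":-0.6,"wx":0,"wy":0,"wz":-0.48},{"gripper":0.6,"dx":0,"dy":0,"dz":-0.7,"wx":0,"wy":0,"wz":-0.56},{"gripper":0.6,"dx":0,"dy":0,"dz":-0.8,"wx":0,"wy":0,"wz":-0.64},{"gripper":0.6,"dx":0,"dy":0,"dz":-0.9,"wx":0,"wy":0,"wz":-0.72},{"gripper":0.6,"dx":0,"dy":0,"dz":-1,"wx":0,"wy":0,"wz":-0.8}]' 40
python3 -c "$S"
python3 -m creep '[{"gripper":0.6,"dx":0,"dy":0,"dz":-0.1,"wx":0,"wy":0,"wz":-0.08},{"gripper":0.6,"dx":0,"dy":0,"dz":-0.2,"wx":0,"wy":0,"wz":-0.16},{"gripper":0.6,"dx":0,"dy":0,"dz":-0.3,"wx":0,"wy":0,"wz":-0.24},{"gripper":0.6,"dx":0,"dy":0,"dz":-0.4,"wx":0,"wy":0,"wz":-0.32},{"gripper":0.6,"dx":0,"dy":0,"dz":-0.5,"wx":0,"wy":0,"wz":-0.4},{"gripper":0.6,"dx":0,"dy":0,"dz":-0.6,"wx":0,"wy":0,"wz":-0.48},{"gripper":0.6,"dx":0,"dy":0,"dz":-0.7,"wx":0,"wy":0,"wz":-0.56},{"gripper":0.6,"dx":0,"dy":0,"dz":-0.8,"wx":0,"wy":0,"wz":-0.64},{"gripper":0.6,"dx":0,"dy":0,"dz":-0.9,"wx":0,"wy":0,"wz":-0.72},{"gripper":0.6,"dx":0,"dy":0,"dz":-1,"wx":0,"wy":0,"wz":-0.8},{"gripper":0.6,"dx":0,"dy":0,"dz":-1.1,"wx":0,"wy":0,"wz":-0.88},{"gripper":0.6,"dx":0,"dy":0,"dz":-1.2,"wx":0,"wy":0,"wz":-0.96},{"gripper":0.6,"dx":0,"dy":0,"dz":-1.3,"wx":0,"wy":0,"wz":-1.04}]' 40
python3 -c "$S"
```

```text
clock: 15.5
eef_pos: [0.5354, -0.0479, 0.1183]
orientation: [180.0, 0.0, 66.6]
ft_force: [-0.9, -0.1, 1.8]
width: 0.0557
gripper_force: 40.0
[-0.87355952 -0.13956318  1.77117416] [-0.08623874  0.14152574  0.5974968 ] 5.675553759687325 66.6230634895183
clock: 16.8
eef_pos: [0.5353, -0.0477, 0.1172]
orientation: [180.0, 0.0, 7.1]
ft_force: [-1.6, 0.0, 5.3]
width: 0.0552
gripper_force: 40.0
[-1.60531178  0.00898502  5.32371961] [0.20849648 0.36530419 0.78703986] 65.25218980141177 7.053856478293212
```

Torque rises steadily from about 3 rad of turning (0.23 to 0.79 N m), so the head is bearing on the seal, roughly 0.6 turn past touch. I'll release, rise and check the heading.

```bash
python3 -m creep '[{"gripper":1,"dx":0,"dy":0,"dz":0,"wx":0,"wy":0,"wz":0},{"gripper":1,"dx":0,"dy":0,"dz":0,"wx":0,"wy":0,"wz":0},{"gripper":1,"dx":0,"dy":0,"dz":1,"wx":0,"wy":0,"wz":0},{"gripper":1,"dx":0,"dy":0,"dz":20,"wx":0,"wy":0,"wz":0},{"gripper":1,"dx":0,"dy":0,"dz":60,"wx":0,"wy":0,"wz":0},{"gripper":1,"dx":0,"dy":0,"dz":100,"wx":0,"wy":0,"wz":0},{"gripper":1,"dx":0,"dy":0,"dz":140,"wx":0,"wy":0,"wz":0},{"gripper":1,"dx":0,"dy":0,"dz":140,"wx":0,"wy":0,"wz":0},{"gripper":1,"dx":0,"dy":0,"dz":140,"wx":0,"wy":0,"wz":0}]' 40
python3 - <<'E'
from h import *
import cv2
s=robot.sense();print(s['ft_force'],s['torque'],s['eef_pos'],s['orientation'])
np.save("pose.npy",np.r_[s['eef_pos'],s['orientation']])
w=viewer.camera("wrist");cv2.imwrite("pics/w3f.png",w[:,:,::-1])
a=viewer.camera("side")
def t(im,x,y,f): return cv2.resize(im[y:y+300//f,x:x+400//f],(400,300),interpolation=cv2.INTER_CUBIC)
o=np.vstack([np.hstack([t(w,260,130,3),t(a,290,168,4)]),np.hstack([t(w,0,0,2),t(w,240,0,1)])])
cv2.imwrite("pics/g2.png",o[:,:,::-1])
E
```

```text
clock: 17.7
eef_pos: [0.5353, -0.0478, 0.2569]
orientation: [180.0, -0.0, 7.2]
ft_force: [0.2, 0.1, -0.8]
width: 0.0882
gripper_force: 0.0
[ 0.23722118  0.13517911 -0.79480322] [ 0.04957433  0.10403133 -0.02235596] [ 0.5353288  -0.04777877  0.25686744] [ 1.79978242e+02 -4.35228152e-02  7.18496318e+00]
```

View pics/g2.png

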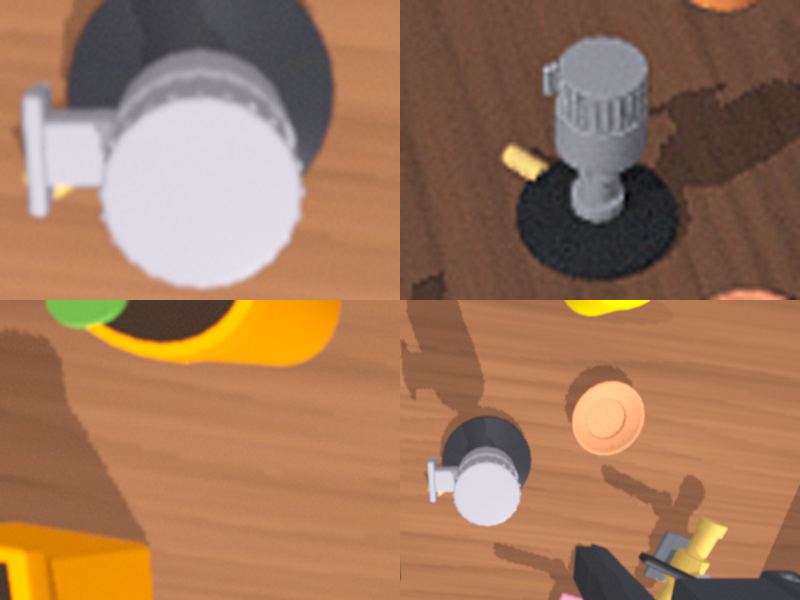

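```bash
python3 - <<'E'
from h import *
p=np.load("pose.npy");s=dict(eef_pos=p[:3],orientation=p[3:])
P=lambda x,y,z:wray(s,260+x/3,130+y/3,z)
c=P(202,189,.143)
for A,B,z in(((38,86),(40,214),.101),((24,90),(33,217),.101)):
    a,b=P(*A,z),P(*B,z);m=(a+b)/2-c;d=a-b
    print(c,m,np.linalg.norm(a-b),np.degrees(np.arctan2(m[1],m[0])),np.degrees(np.arctan2(d[1],d[0]))+90, np.hypot(*m[:2]))
    print("base side axis", np.degrees(np.arctan2(.296+.0477,.509-.535)))
# square pot rim right corners in wrist tile3 (scale 2)
for x,y,z in((150,245,.092),(152,300,0.092)): print(wray(s,x/2,y/2,z))
for x,y in((41,40),(41,105)): pass
E
```

```text
[ 0.53815867 -0.04669236  0.143     ] [-0.00687581  0.05150673 -0.042     ] 0.04221660766068913 97.60365343116206 95.1587891576319 0.051963636153006275
base side axis 94.32603546155684
[ 0.53815867 -0.04669236  0.143     ] [-0.008443    0.05472695 -0.042     ] 0.041960037171047494 98.77016240276473 98.02730336907909 0.05537439407483691
base side axis 94.32603546155684
[0.56121391 0.19358068 0.092     ]
[0.53502184 0.19554296 0.092     ]
```

```bash
python3 - <<'E'
from h import *
p=np.load("pose.npy");s=dict(eef_pos=p[:3],orientation=p[3:])
print("base corner",wray(s,75,122.5,0),wray(s,76,149,0));
print("rim corner?",wray(s,4,112,.092),wray(s,19,113,.092),wray(s,24,149,.092),wray(s,24,120,.065))
import cv2
w=cv2.imread("pics/w3f.png");cv2.imwrite("pics/g3.png",cv2.resize(w[90:240,0:200],(800,600),interpolation=cv2.INTER_CUBIC))
E
```

```text
base corner [0.54462337 0.26160408 0.        ] [0.51194887 0.26400768 0.        ]
rim corner? [0.56264404 0.25766174 0.092     ] [0.56346878 0.24404369 0.092     ] [0.52973168 0.24484591 0.092     ] [0.55237217 0.26450865 0.065     ]
```

View pics/g3.png

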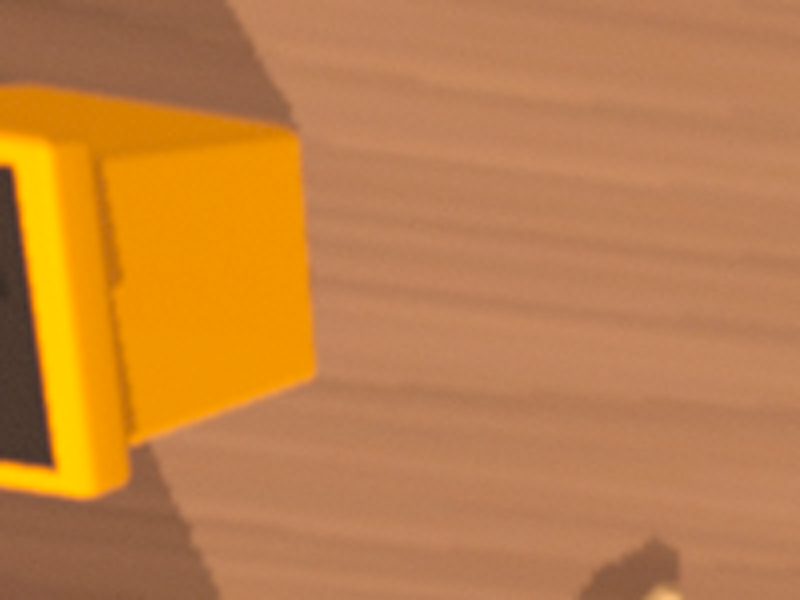

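Pot in the crop: base corners at wrist (74.5,122.5) and (79,183), rim corners at (14,125) and (23,214).

```bash
python3 - <<'E'
from h import *
p=np.load("pose.npy");s=dict(eef_pos=p[:3],orientation=p[3:])
for A,B,z,h in(((74.5,122.5),(79,183),0,.04),((13.7,125),(22,213.5),.092,.046)):
    a,b=wray(s,*A,z),wray(s,*B,z);d=a-b;L=np.linalg.norm(d);n=np.array([-d[1],d[0],0])/L;c=(a+b)/2+n*h
    print(a,b,L,c,[np.degrees(np.arctan2(c[1]+.0475,c[0]-x)) for x in(.535,.537)])
E
```

```text
[0.54454721 0.26220448 0.        ] [0.46778915 0.2650911  0.        ] 0.07681232015472148 [0.50767139 0.30361954 0.        ] [np.float64(94.45051713005253), np.float64(94.77476614516881)]
[0.55165517 0.25077691 0.092     ] [0.46166345 0.25753233 0.092     ] 0.09024491567380549 [0.51010271 0.30002556 0.092     ] [np.float64(94.09776049961641), np.float64(94.42567430522293)]
```

```bash
python3 -m creep '[{"gripper":1,"dx":0,"dy":0,"dz":-45,"wx":0,"wy":0,"wz":0},{"gripper":1,"dx":0,"dy":0,"dz":-90,"wx":0,"wy":0,"wz":0},{"gripper":1,"dx":0,"dy":0,"dz":-120,"wx":0,"wy":0,"wz":0},{"gripper":1,"dx":0,"dy":0,"dz":-135,"wx":0,"wy":0,"wz":0},{"gripper":1,"dx":0,"dy":0,"dz":-139,"wx":0,"wy":0,"wz":0},{"gripper":1,"dx":0,"dy":0,"dz":-139,"wx":0,"wy":0,"wz":0},{"gripper":0.68,"dx":0,"dy":0,"dz":-139,"wx":0,"wy":0,"wz":0},{"gripper":0.65,"dx":0,"dy":0,"dz":-139,"wx":0,"wy":0,"wz":0},{"gripper":0.6,"dx":0,"dy":0,"dz":-139,"wx":0,"wy":0,"wz":0},{"gripper":0.6,"dx":0,"dy":0,"dz":-139,"wx":0,"wy":0,"wz":0},{"gripper":0.6,"dx":0,"dy":0,"dz":-139,"wx":0,"wy":0,"wz":0},{"gripper":0.6,"dx":0,"dy":0,"dz":-139,"wx":0,"wy":0,"wz":-0.02},{"gripper":0.6,"dx":0,"dy":0,"dz":-139,"wx":0,"wy":0,"wz":-0.04},{"gripper":0.6,"dx":0,"dy":0,"dz":-139,"wx":0,"wy":0,"wz":-0.06},{"gripper":0.6,"dx":0,"dy":0,"dz":-139,"wx":0,"wy":0,"wz":-0.06}]' 40
python3 -c "
from h import *
s=robot.sense();print(s['ft_force'],s['torque'],s['orientation'])"
```

```text
clock: 19.3
eef_pos: [0.5355, -0.0478, 0.118]
orientation: [180.0, -0.0, 3.7]
ft_force: [-0.6, 0.7, 4.1]
width: 0.0549
gripper_force: 40.0
[-0.61608329  0.67373947  4.06334616] [0.10405374 0.25449141 0.28009488] [ 1.79990990e+02 -2.67046655e-02  3.65827896e+00]
```

```bash
python3 -m creep '[{"gripper":1,"dx":0,"dy":0,"dz":0,"wx":0,"wy":0,"wz":0},{"gripper":1,"dx":0,"dy":0,"dz":0,"wx":0,"wy":0,"wz":0},{"gripper":1,"dx":0,"dy":0,"dz":1,"wx":0,"wy":0,"wz":0},{"gripper":1,"dx":0,"dy":0,"dz":20,"wx":0,"wy":0,"wz":0},{"gripper":1,"dx":0,"dy":0,"dz":60,"wx":0,"wy":0,"wz":0},{"gripper":1,"dx":0,"dy":0,"dz":100,"wx":0,"wy":0,"wz":0},{"gripper":1,"dx":0,"dy":0,"dz":140,"wx":0,"wy":0,"wz":0},{"gripper":1,"dx":0,"dy":0,"dz":140,"wx":0,"wy":0,"wz":0},{"gripper":1,"dx":0,"dy":0,"dz":140,"wx":0,"wy":0,"wz":0}]' 40
python3 - <<'E'
from h import *
import cv2
s=robot.sense();print(s['eef_pos'],s['orientation'])
w=viewer.camera("wrist");cv2.imwrite("pics/w4f.png",w[:,:,::-1])
a=cv2.imread("pics/w3f.png");b=w[:,:,::-1]
# plate edge shift measured by matching between frames: nose left end y-shift
A=cv2.cvtColor(a,6).astype(np.float32);B=cv2.cvtColor(np.ascontiguousarray(b),6).astype(np.float32)
# bright plate mask in window
for I in(A,B):
    m=I[150:210,262:280]; ys,xs=np.where(m>185); print(len(xs),xs.mean()+262,ys.mean()+150,ys.min()+150,ys.max()+150)
E
```

```text
clock: 20.2
eef_pos: [0.5353, -0.0478, 0.2578]
orientation: [180.0, -0.0, 3.7]
ft_force: [-1.1, 0.3, -0.4]
width: 0.0879
gripper_force: 0.0
[ 0.53532386 -0.04778304  0.25783456] [ 1.79982434e+02 -4.20343931e-02  3.70300266e+00]
334 273.32335329341316 181.5 163 201
348 273.7183908045977 182.3793103448276 163 201
```

Head now at about 94°, against a pot bearing of 94.4°. I'll go above the small brass valve's handle.

```bash
python3 -m creep '[{"gripper":1,"dx":-8,"dy":-21,"dz":0,"wx":0,"wy":0,"wz":0.12},{"gripper":1,"dx":-16,"dy":-42,"dz":0,"wx":0,"wy":0,"wz":0.24},{"gripper":1,"dx":-24,"dy":-63,"dz":0,"wx":0,"wy":0,"wz":0.36},{"gripper":1,"dx":-32,"dy":-85,"dz":0,"wx":0,"wy":0,"wz":0.48},{"gripper":1,"dx":-40,"dy":-106,"dz":0,"wx":0,"wy":0,"wz":0.6},{"gripper":1,"dx":-48,"dy":-127,"dz":0,"wx":0,"wy":0,"wz":0.72},{"gripper":1,"dx":-56,"dy":-148,"dz":0,"wx":0,"wy":0,"wz":0.84},{"gripper":1,"dx":-64,"dy":-170,"dz":0,"wx":0,"wy":0,"wz":0.96},{"gripper":1,"dx":-72,"dy":-191,"dz":-20,"wx":0,"wy":0,"wz":1.08},{"gripper":1,"dx":-81,"dy":-212,"dz":-40,"wx":0,"wy":0,"wz":1.18},{"gripper":1,"dx":-81,"dy":-212,"dz":-40,"wx":0,"wy":0,"wz":1.18},{"gripper":1,"dx":-81,"dy":-212,"dz":-40,"wx":0,"wy":0,"wz":1.18},{"gripper":1,"dx":-81,"dy":-212,"dz":-40,"wx":0,"wy":0,"wz":1.18}]' 10
python3 - <<'E'
from h import *
import cv2
s=robot.sense();print(s['eef_pos'],s['orientation'],s['joint_pos'])
np.save("pose2.npy",np.r_[s['eef_pos'],s['orientation']])
w=viewer.camera("wrist");cv2.imwrite("pics/v1.png",w[:,:,::-1])
E
```

```text
clock: 21.55
eef_pos: [0.4548, -0.2591, 0.2181]
orientation: [180.0, -0.0, 71.3]
ft_force: [-0.0, 0.8, -0.3]
width: 0.0879
gripper_force: 0.0
[ 0.45482556 -0.25906927  0.21808172] [ 1.79981358e+02 -7.07614985e-03  7.12671888e+01] [-4.26450247e+01  2.00845195e+01  8.06226434e+01  1.42743173e-02
  7.92786636e+01 -2.39148660e+01]
```

View pics/v1.png

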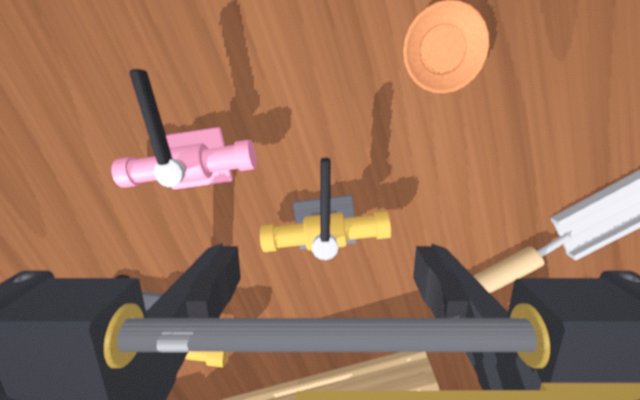

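The handle lies midway between the fingers: tip at (325,160), hub at (324,246), pipe from (262,239) to (390,224), with the pink valve well off to the left.

```bash
python3 - <<'E'
from h import *
p=np.load("pose2.npy");s=dict(eef_pos=p[:3],orientation=p[3:])
t=wray(s,325,159,.078);h=wray(s,324.5,246,.084);a=wray(s,263,238,.037);b=wray(s,389,225,.037)
A=lambda d:np.degrees(np.arctan2(d[1],d[0]))
print(t,h,np.linalg.norm((t-h)[:2]),A(t-h),A(b-a),a,b)
H=h[:2]
for th in range(71,-20,-10): print(th,(np.r_[H+.065*np.array([np.cos(np.radians(th)),np.sin(np.radians(th))])]-p[:2])*1000)
E
```

```text
[ 0.46298349 -0.23339388  0.078     ] [ 0.43604229 -0.31125045  0.084     ] 0.08238612854233808 70.91252321521097 -12.291740452309107 [ 0.36735304 -0.30230186  0.037     ] [ 0.50269111 -0.33178989  0.037     ]
71 [2.37865945 9.27752501]
61 [12.72935473  4.66909856]
51 [22.12255483 -1.66669491]
41 [30.27285213 -9.53734552]
31 [ 36.93260396 -18.70370754]
21 [ 41.89945713 -28.88726568]
11 [ 45.02249634 -39.77859771]
1 [ 46.2068296  -51.04677599]
-9 [ 45.41647155 -62.34942263]
-19 [ 42.67543683 -73.34311244]
```

```bash
python3 -m creep '[{"gripper":1,"dx":1,"dy":3,"dz":-45,"wx":0,"wy":0,"wz":0},{"gripper":1,"dx":1,"dy":3,"dz":-90,"wx":0,"wy":0,"wz":0},{"gripper":1,"dx":1,"dy":3,"dz":-125,"wx":0,"wy":0,"wz":0},{"gripper":1,"dx":1,"dy":3,"dz":-145,"wx":0,"wy":0,"wz":0},{"gripper":1,"dx":1,"dy":3,"dz":-156,"wx":0,"wy":0,"wz":0},{"gripper":0.5,"dx":1,"dy":3,"dz":-156,"wx":0,"wy":0,"wz":0},{"gripper":0.2,"dx":1,"dy":3,"dz":-156,"wx":0,"wy":0,"wz":0},{"gripper":0.15,"dx":1,"dy":3,"dz":-156,"wx":0,"wy":0,"wz":0},{"gripper":0.05,"dx":1,"dy":3,"dz":-156,"wx":0,"wy":0,"wz":0},{"gripper":0.05,"dx":1,"dy":3,"dz":-156,"wx":0,"wy":0,"wz":0},{"gripper":0.05,"dx":1,"dy":3,"dz":-156,"wx":0,"wy":0,"wz":0}]' 8
```

```text
clock: 22.7
eef_pos: [0.4555, -0.2568, 0.062]
orientation: [180.0, 0.0, 71.3]
ft_force: [0.2, 1.2, -0.5]
width: 0.0422
gripper_force: 0.0
```

```bash
python3 -m creep '[{"gripper":0.05,"dx":0,"dy":0,"dz":0,"wx":0,"wy":0,"wz":0},{"gripper":0.05,"dx":0,"dy":0,"dz":0,"wx":0,"wy":0,"wz":0},{"gripper":0.05,"dx":0,"dy":0,"dz":0,"wx":0,"wy":0,"wz":0},{"gripper":0.05,"dx":0,"dy":0,"dz":0,"wx":0,"wy":0,"wz":0},{"gripper":0.05,"dx":0,"dy":0,"dz":0,"wx":0,"wy":0,"wz":0},{"gripper":0.05,"dx":0,"dy":0,"dz":0,"wx":0,"wy":0,"wz":0}]' 8
```

```text
clock: 23.3
eef_pos: [0.4552, -0.2567, 0.0617]
orientation: [-180.0, -0.0, 71.3]
ft_force: [-0.3, 0.5, 0.6]
width: 0.0104
gripper_force: 8.0
```

Handle gripped (10.4 mm). Swing it about the spindle.

```bash
python3 -m creep '[{"gripper":0.05,"dx":5.3,"dy":-2,"dz":0,"wx":0,"wy":0,"wz":-0.0873},{"gripper":0.05,"dx":10.3,"dy":-4.6,"dz":0,"wx":0,"wy":0,"wz":-0.1745},{"gripper":0.05,"dx":15.1,"dy":-7.6,"dz":0,"wx":0,"wy":0,"wz":-0.262},{"gripper":0.05,"dx":19.7,"dy":-11,"dz":0,"wx":0,"wy":0,"wz":-0.349},{"gripper":0.05,"dx":24,"dy":-14.8,"dz":0,"wx":0,"wy":0,"wz":-0.436},{"gripper":0.05,"dx":27.9,"dy":-18.9,"dz":0,"wx":0,"wy":0,"wz":-0.524},{"gripper":0.05,"dx":31.4,"dy":-23.3,"dz":0,"wx":0,"wy":0,"wz":-0.611},{"gripper":0.05,"dx":34.5,"dy":-28,"dz":0,"wx":0,"wy":0,"wz":-0.698}]' 8
python3 -m creep '[{"gripper":0.05,"dx":2.7,"dy":-5,"dz":0,"wx":0,"wy":0,"wz":-0.0873},{"gripper":0.05,"dx":5,"dy":-10.2,"dz":0,"wx":0,"wy":0,"wz":-0.1745},{"gripper":0.05,"dx":6.8,"dy":-15.5,"dz":0,"wx":0,"wy":0,"wz":-0.262},{"gripper":0.05,"dx":8.1,"dy":-21.1,"dz":0,"wx":0,"wy":0,"wz":-0.349},{"gripper":0.05,"dx":9,"dy":-26.7,"dz":0,"wx":0,"wy":0,"wz":-0.436},{"gripper":0.05,"dx":9.3,"dy":-32.4,"dz":0,"wx":0,"wy":0,"wz":-0.524},{"gripper":0.05,"dx":9.1,"dy":-38,"dz":0,"wx":0,"wy":0,"wz":-0.611},{"gripper":0.05,"dx":8.5,"dy":-43.7,"dz":0,"wx":0,"wy":0,"wz":-0.698},{"gripper":0.05,"dx":8,"dy":-46,"dz":0,"wx":0,"wy":0,"wz":-0.74}]' 8
python3 -c "
from h import *
s=robot.sense();print(s['ft_force'],s['torque'])"
```

```text
clock: 24.1
eef_pos: [0.4901, -0.285, 0.0617]
orientation: [180.0, 0.0, 31.2]
ft_force: [-0.4, -1.7, 0.8]
width: 0.0101
gripper_force: 8.0
clock: 25.0
eef_pos: [0.499, -0.3318, 0.0619]
orientation: [179.9, -0.2, -11.2]
ft_force: [6.0, -1.8, -1.8]
width: 0.0104
gripper_force: 8.1
[ 5.99710458 -1.76655726 -1.79755971] [-0.31648296 -0.79219098  0.177642  ]
```

```bash
python3 -m creep '[{"gripper":0.05,"dx":-0.3,"dy":-1.5,"dz":0,"wx":0,"wy":0,"wz":-0.02},{"gripper":0.05,"dx":-0.8,"dy":-3,"dz":0,"wx":0,"wy":0,"wz":-0.04},{"gripper":0.05,"dx":-1.2,"dy":-4.5,"dz":0,"wx":0,"wy":0,"wz":-0.06},{"gripper":0.05,"dx":-1.2,"dy":-4.5,"dz":0,"wx":0,"wy":0,"wz":-0.06}]' 8
python3 - <<'E'
from h import *
import cv2
s=robot.sense();print(s['ft_force'],s['torque'],s['orientation'])
E
```

```text
clock: 25.4
eef_pos: [0.4983, -0.3345, 0.0618]
orientation: [-179.9, -0.2, -14.5]
ft_force: [8.8, 4.4, -1.4]
width: 0.0105
gripper_force: 7.9
[ 8.75112146  4.39501723 -1.39900755] [ 0.7246339  -1.21262142  0.03013739] [-1.79898374e+02 -1.75742862e-01 -1.45234363e+01]
```

```bash
python3 -m creep '[{"gripper":0.5,"dx":0.5,"dy":2,"dz":0,"wx":0,"wy":0,"wz":0.03},{"gripper":0.5,"dx":0.5,"dy":2,"dz":0,"wx":0,"wy":0,"wz":0.03},{"gripper":0.5,"dx":0.5,"dy":2,"dz":0,"wx":0,"wy":0,"wz":0.03},{"gripper":0.5,"dx":0.5,"dy":2,"dz":0,"wx":0,"wy":0,"wz":0.03},{"gripper":0.5,"dx":0.5,"dy":2,"dz":10,"wx":0,"wy":0,"wz":0.03},{"gripper":0.5,"dx":0.5,"dy":2,"dz":40,"wx":0,"wy":0,"wz":0.03},{"gripper":0.5,"dx":0.5,"dy":2,"dz":80,"wx":0,"wy":0,"wz":0.03},{"gripper":0.5,"dx":0.5,"dy":2,"dz":120,"wx":0,"wy":0,"wz":0.03},{"gripper":1,"dx":0.5,"dy":2,"dz":156,"wx":0,"wy":0,"wz":0.03},{"gripper":1,"dx":0.5,"dy":2,"dz":156,"wx":0,"wy":0,"wz":0.03},{"gripper":1,"dx":0.5,"dy":2,"dz":156,"wx":0,"wy":0,"wz":0.03},{"gripper":1,"dx":0.5,"dy":2,"dz":156,"wx":0,"wy":0,"wz":0.03}]' 8
python3 - <<'E'
from h import *
import cv2
s=robot.sense();print(s['ft_force'],s['orientation'],s['width'])
w=viewer.camera("wrist");cv2.imwrite("pics/v2.png",w[:,:,::-1])
m=(w.max(2)<40).astype(np.uint8);m[:, :285]=0;m[:,370:]=0;m[:140]=0;m[262:]=0
n,l,st,ce=cv2.connectedComponentsWithStats(m);k=1+st[1:,4].argmax();print(st[k],ce[k])
ys,xs=np.where(l==k)
for y0,y1 in((ys.min(),ys.min()+6),(ys.max()-6,ys.max())):
    q=(ys>=y0)&(ys<=y1);print(xs[q].mean(),(y0+y1)/2)
f=lambda y0,y1:(xs[(ys>=y0)&(ys<=y1)].mean(),(y0+y1)/2)
a=wray(s,*f(ys.min(),ys.min()+6),.078);b=wray(s,*f(ys.max()-6,ys.max()),.078);d=a-b
print(a,b,np.degrees(np.arctan2(d[1],d[0])))
# head change since the release, side camera, before/after
E
```

```text
clock: 26.6
eef_pos: [0.4968, -0.3329, 0.2168]
orientation: [-179.9, 0.1, -12.8]
ft_force: [0.4, 0.4, -0.1]
width: 0.0738
gripper_force: 0.0
[ 0.41173411  0.41448987 -0.07394393] [-1.79938108e+02  1.03216078e-01 -1.27951188e+01] 0.07383733937040345Traceback (most recent call last):
  File "<stdin>", line 6, in <module>
ValueError: attempt to get argmax of an empty sequence
```

```bash
python3 - <<'E'
from h import *
import cv2
s=robot.sense()
w=cv2.imread("pics/v2.png");g=w.max(2)
for y in range(140,262,8):
    r=g[y,285:370]; q=np.where(r<75)[0]; print(y,r.min(),(q.min()+285,q.max()+285,round(wray(s,q.mean()+285,y,.078)[0],4),round(wray(s,q.mean()+285,y,.078)[1],4)) if len(q) else None)
E
```

```text
140 148 None
148 144 None
156 145 None
164 68 (np.int64(324), np.int64(324), np.float64(0.5185), np.float64(-0.3334))
172 68 (np.int64(324), np.int64(324), np.float64(0.5114), np.float64(-0.3318))
180 74 (np.int64(325), np.int64(325), np.float64(0.504), np.float64(-0.331))
188 74 (np.int64(325), np.int64(325), np.float64(0.4966), np.float64(-0.3293))
196 70 (np.int64(325), np.int64(325), np.float64(0.4892), np.float64(-0.3276))
204 70 (np.int64(325), np.int64(325), np.float64(0.4816), np.float64(-0.3259))
212 68 (np.int64(325), np.int64(325), np.float64(0.4739), np.float64(-0.3242))
220 73 (np.int64(325), np.int64(326), np.float64(0.466), np.float64(-0.3228))
228 74 (np.int64(326), np.int64(326), np.float64(0.4579), np.float64(-0.3215))
236 70 (np.int64(326), np.int64(326), np.float64(0.4498), np.float64(-0.3197))
244 132 None
252 148 None
260 151 None
```

The handle line reads -11.3° against the pipe's -12.3°, so the valve is fully open. Handing in.

```bash
python3 -c "
from station import order
print(order.sign_off())"
```

```text
the job is handed in; nothing more can be done
None
```

Job handed in at about 27 s, verdict not shown: the head bears on its seal (about 0.6 turn past touch, judged from torque), its spray face is within about 2° of the square pot's middle, and only after letting go did I swing the small brass valve open, to within about 1° of its pipe.

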